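Post a retired hard drive into the locked returns bin

TASK

Unlock the returns bin: put the square key fully home in its lock and turn it clockwise to the stop, a quarter turn, so that the bar across the mouth sinks into the deck. Then push the hard drive along the deck and in through the sprung flap until it drops inside and the flap shuts behind it. Leave the key in the lock, turned as it is, and leave the mug, the multimeter and the solder spool where they are.

Things in the scene. Friction and masses are not known exactly. Their poses are not given: they have to be found in the camera images.
- bin: Grey sheet-metal returns bin, fixed to the bench at varying places and turns. Origin: on the bench under the middle of the mouth (flap plane); +x level into the mouth (the way the drive is pushed), z up, +y towards the lock column. In front of the mouth is a smooth flat deck, 200 mm wide, top 130 mm above the bench, from x = -290 mm to x = 0. The bin reaches back to x = 233 mm
- mouth (a point): Middle of the mouth's sill, at deck height; axes as the bin's. The mouth is 120 mm wide and 52 mm high; the roof over it is clear, top 68 mm above the deck. Guide rails 20 mm high funnel from 170 mm apart at x = -75 mm to 116 mm at x = -12 mm
- chute (a point): Middle of the slippery chute inside, which falls at 38 degrees from the sill to the bin's floor; axes as the bin's. A drive whose middle is pushed past the sill tips in under the flap and slides down by itself
- drive: Retired 3.5-inch hard drive, flat aluminium slab 147 mm long (x), 102 mm wide (y), 26 mm high, about 0.6 kg, lying loose and askew on the deck. Origin: centre of its underside; z up, x at the start within 0.3 rad of the bin's +x. Too wide to grasp across
- key: Loose steel T-shaped key, 96 mm high, upright in its stand, collar on the stand's top. Origin: middle of the foot; z up. Square shank 16 mm wide, sides along x and y, 30 mm long, its lowest 10 mm a round cone, 8 mm wide at the foot; then a collar 28 mm across, 5 mm thick; a round stem 10 mm across; a T-bar 70 mm long (x), 12 mm thick (y), 16 mm high, centred 88 mm above the foot
- key_grip (a point): Centre of the key's T-bar, 88 mm above the key's foot; axes as the key's
- key_stand: Grey block 60 x 60 mm, 36 mm high, fixed to the bench, with a square hole 33 mm deep in its top that holds the key. Origin: centre of its underside
- socket (a point): Recessed square socket in the lock column (76 mm across, beside the mouth): centre of the brass rotor's top face, 140 mm above the bench, 5 mm below the column's round rim (60 mm inside). Hole 18 mm square, 34 mm deep, 3 mm chamfer, sides along this point's x and y; turns with the rotor. Key home: collar on this face, foot 30 mm below. All four quarter turns of the key fit
- lock (a joint): Angle of the rotor (rad), grows clockwise seen from above: starts between 0 and 0.3 (locked) and stops at 1.57 (unlocked); turns stiffly (about 0.06 N m) and stays where it is left. The key has about 0.13 rad of play each way in it
- bar (a joint): How far (m) the steel locking bar has sunk: about 0 when it stands 18 mm above the deck across the mouth, at the bin's x = -22 mm; geared to the lock, 15.3 mm per rad, and under the deck when the lock is fully turned (0.024)
- flap (a joint): Angle of the aluminium flap (rad): 0 shut, hanging in the mouth from a hinge 51 mm above the deck; swings inward (lower edge into the bin) up to 1.5. A spring shuts it; about 1 to 3 N at its edge opens it
- mug: White mug, 76 mm across, 95 mm high, on the bench; bystander. Origin: centre of its underside
- multimeter: Yellow handheld multimeter lying flat, 180 x 85 x 42 mm; bystander. Origin: centre of its underside
- spool: Black solder spool standing on end, 64 mm across, 50 mm high; bystander. Origin: centre of its underside

How it is judged:
By the outcome, as a careful person would: the job done as asked, in the order asked, and still so for the second after the job is handed in, with the robot touching nothing.
It also fails if it takes over 72 s, if anything falls off the work surface, if the arm or the gripper's body presses on something with over 40 N, if the wrist force passes 120 N, or if a joint passes its speed limit or range.

ROBOT

A 6-joint arm with a two-finger parallel gripper is mounted at the origin on the work surface. World frame = base frame: x ahead of the robot, y to its left, z up, the work surface at z = 0. Lengths are in m, angles in rad, forces in N, time in s.
With the tool pointing down it reaches from about 0.25 to 0.725 m from the base axis. Payload 4 kg.
Tool frame: the origin (TCP) lies midway between the tips of the shut fingers; the grasp point (between the pads) lies 19 mm behind it (grip_depth is the distance from the TCP to the grasp point, in m); z points along the fingers, y is the line along which they close (so a half turn about z gives the same grasp; the last joint's range is limited). The gripper opens to 85 mm and grips with 20 to 120 N. Pads are 22 mm wide; open, the fingers measure 114 mm over their backs; the gripper's body (76 mm by 85 mm) begins 54 mm behind the grasp point. The pads swing forward as they close: fully open they stand 13 mm farther back than shut.
Start: joints at [1.315, 0.241, 0.005, 1.335, 0, 1.571], TCP at [0.127, 0.484, 0.231] pointing down, gripper open.
Joint ranges: [-2.72, 2.72], [-1.05, 1.87], [-1.09, 1.28], [-1.99, 2.15], [-1.42, 1.44], [-3.14, 3.14]. Speed limits (rad/s): [2.79, 2.79, 3.14, 3.14, 3.14, 3.14].

INTERFACE

Orientations are given as a unit quaternion [x, y, z, w].
In Python, from rig import reach, movel, set_joints, open_jaws, close_gripper, hold, ik, sense, snapshot, MotionError, finish_job, grip_depth gives the robot as it stands. The module is installed in compiled form; this text tells all that it offers. Calls block until the motion is done:
- reach(position, orientation): joint-space move of the TCP to a pose.
- movel(position, max_speed=0.15, rotation=None): straight line of the TCP; rotation=None keeps the orientation; max_speed is the mean speed in m/s.
- set_joints(angles): joint-space move.
- open_jaws() and close_gripper(): open the fingers fully, or close them until they stop; the grip force is fixed at half the most.
- hold(seconds).
- ik(position, orientation): joint angles nearest the present ones, or None.
- sense(): the state.
- snapshot(name): name is "side" or "top"; returns a dict with "image" (384x512x3 uint8, red, green, blue), "vertical_fov" (degrees; the focal length in pixels is half the picture's height over the tangent of half this angle, whatever the lens; pixels are square), "cx", "cy" (the principal point, pixels), "rvec" (rotation vector, rad) and "tvec" (3), from world to camera coordinates, as OpenCV has them. Camera axes: x right, y down, z forward; pixel columns grow to the right and rows downward; lengths in m; the calibration is good to about 2 mm. A picture is of the moment at which its call begins. There is no depth.
A pose or a line that the arm cannot do raises MotionError and nothing moves.
- finish_job(): hands the job in; it is judged then, once.
The state is a dict: "clock": time; "joint_positions": joint angles; "qd": joint speeds; "tau": joint torques, N m; "ee_pos": TCP position; "tool_rot": TCP orientation; "ft_force": force on the tool from outside, world axes, zero at the start; "wrist_torque": the same for the moment, N m; "gripper_width": finger opening in m; "gripper_force": force on a finger pad.
Only numpy, scipy, OpenCV 4.12 (cv2) and the standard library are available. Lean on these libraries where they do the work, as an engineer would, in place of code of your own. Each camera call takes 0.05 s, during which the arm holds its last target. There are 200 camera calls.

## Working session

There is one attempt and no reset: what is moved stays moved. The work goes in short steps, each a Python script; the robot and the scene stay as the last script left them, time stands still between calls to the robot, and variables do not carry over. Pictures are saved under pics/ and viewed, at most 10 in all, crops included, and the job is handed in when it is done.

```bash
mkdir -p pics; cat > h.py <<'E'
import numpy as np, cv2
from rig import *
from scipy.spatial.transform import Rotation as R
def shot(n,f):
    s=snapshot(n); cv2.imwrite(f'pics/{f}.png',s['image'][:,:,::-1]); np.save(f'pics/{f}.npy',s,allow_pickle=True); return s
def load(f): return np.load(f'pics/{f}.npy',allow_pickle=True).item()
def K(s):
    f=s['image'].shape[0]/2/np.tan(np.radians(s['vertical_fov'])/2)
    return np.array([[f,0,s['cx']],[0,f,s['cy']],[0,0,1.]])
def cam(s):
    M=cv2.Rodrigues(np.array(s['rvec'],float))[0]; return M,-M.T@np.array(s['tvec'],float)
def ray(s,uv,z):
    M,c=cam(s); d=M.T@np.linalg.inv(K(s))@np.array([uv[0],uv[1],1.]); return c+d*(z-c[2])/d[2]
def proj(s,P):
    return cv2.projectPoints(np.array(P,float).reshape(-1,3),np.array(s['rvec'],float),np.array(s['tvec'],float),K(s),None)[0].reshape(-1,2)
E
python3 - <<'E'
from h import *
for n in('top','side'):
    s=shot(n,n+'0'); print(n,cam(s)[1],s['vertical_fov'],s['cx'],s['cy'])
a=[cv2.resize(cv2.imread(f'pics/{n}0.png'),None,fx=1.5,fy=1.5,interpolation=cv2.INTER_CUBIC) for n in('top','side')]
for n,i in zip(('top','side'),a): cv2.imwrite(f'pics/{n}0b.png',i)
print(sense())
E
```

```text
top [0.43582092 0.03625806 1.18075464] 49.51677296815703 253.817626588583 196.13723274617655
side [ 0.31679901 -0.92700365  1.07905397] 47.149068436560285 260.8456872024372 189.21414800262232
{'clock': 0.1, 'joint_positions': array([ 1.31497087e+00,  2.41372946e-01,  3.85345077e-03,  1.33519744e+00,
       -3.13106145e-06,  1.57080247e+00]), 'qd': array([-0.00010733, -0.00218312,  0.00139173, -0.00087229, -0.00018981,
        0.00127687]), 'tau': array([ 5.91209778e-05, -3.73137903e+01,  2.53010541e+01,  1.08832429e-02,
        1.04121733e-05,  2.60455124e-05]), 'ee_pos': array([0.1263793 , 0.48317785, 0.23048225]), 'tool_rot': array([ 1.27567190e-01,  9.91829466e-01, -9.52658080e-04, -1.20944668e-04]), 'ft_force': array([ 0.25992223, -0.23885242,  0.0481885 ]), 'wrist_torque': array([ 0.00236967,  0.02068256, -0.02078097]), 'gripper_force': 0.0, 'gripper_width': 0.08552105121601537}
```

View pics/top0b.png

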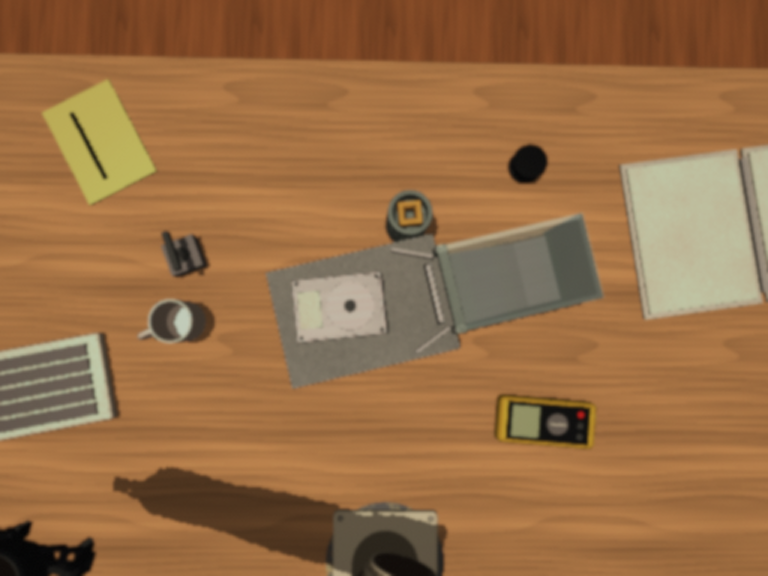

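View pics/side0b.png

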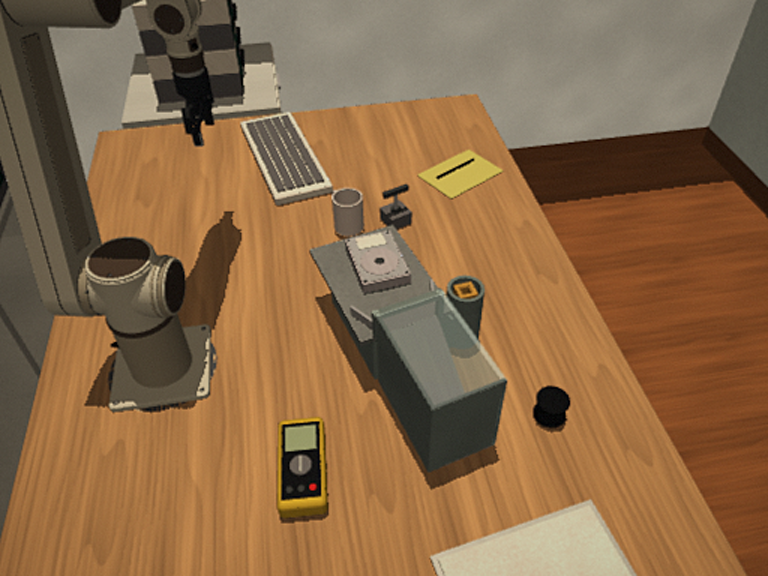

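The top view shows the key and stand at about (183,253), the socket at (410,213), the deck from (268,270) to (460,347) and the drive at (339,307). All are in 1.5x pixels. I'll zoom in on the key and socket.

```bash
python3 - <<'E'
from h import *
t=[]
for n,c in(('top',(122,169)),('top',(273,142)),('side',(264,138)),('side',(311,194))):
    im=cv2.imread(f'pics/{n}0.png'); u,v=c
    o=cv2.resize(im[v-24:v+24,u-32:u+32],(400,300),interpolation=cv2.INTER_NEAREST)
    o=cv2.convertScaleAbs(o,alpha=1.5,beta=10)
    for k in range(0,64,8): cv2.putText(o,str(u-32+k),(int(k*6.25),8),0,.3,(0,255,0)); 
    for k in range(8,48,8): cv2.putText(o,str(v-24+k),(0,int(k*6.25)+4),0,.3,(0,255,0))
    t.append(o)
cv2.imwrite('pics/m.png',np.vstack([np.hstack(t[:2]),np.hstack(t[2:])]))
E
```

```text
(no output)
```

View pics/m.png

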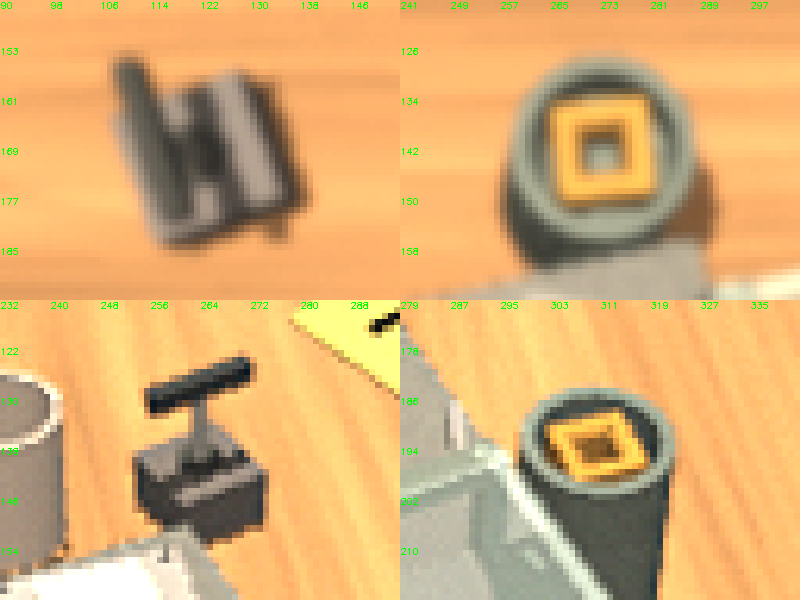

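The zoomed crops show the following:
- **T-bar, top view:** from about (110,155) to (119,177).
- **T-bar, side view:** from about (255.5,129.5) to (271,124).
- **Socket, top view:** brass square centred at about (272.5,142).
- **Socket, side view:** centred at about (309,193).

```bash
cat > meas.py <<'E'
from h import *
def mask(s,box,fn):
    im=s['image'].astype(int); m=fn(im[...,0],im[...,1],im[...,2]); o=np.zeros(m.shape,np.uint8)
    x0,y0,x1,y1=box; o[y0:y1,x0:x1]=m[y0:y1,x0:x1]*255
    n,l,st,_=cv2.connectedComponentsWithStats(o); k=1+np.argmax(st[1:,4]); return (l==k).astype(np.uint8)
def rectw(s,m,z):
    c=max(cv2.findContours(m,0,2)[0],key=cv2.contourArea)[:,0,:]
    P=np.array([ray(s,p,z)[:2] for p in c.astype(float)]); (x,y),(w,h),a=cv2.minAreaRect((P*1000).astype(np.float32))
    return np.round([x,y,w,h,a],2)
E
python3 - <<'E'
from meas import *
t,d=load('top0'),load('side0')
br=lambda r,g,b:(r>150)&(b<0.42*r)
for s,n,b in((t,'top',(250,120,300,165)),(d,'side',(295,180,325,205))):
    print(n,'wood',s['image'][130 if n=='top' else 175,255 if n=='top' else 320], 'brass',s['image'][150 if n=='top' else 196, 272 if n=='top' else 305])
    m=mask(s,b,br); print(m.sum(),rectw(s,m,.14), [np.flatnonzero(m.any(k))[[0,-1]] for k in(0,1)])
m=mask(d,(250,115,280,134),lambda r,g,b:(r<75)); print('bar side',m.sum(),rectw(d,m,.094),cv2.minAreaRect(cv2.findNonZero(m)))
for z in(.102,): print('bar top ends',ray(t,(110.3,155),z),ray(t,(119,177.5),z))
print('bar side ends',ray(d,(255.5,130),.094),ray(d,(271.5,124),.094))
# drive
m=mask(t,(185,170,265,240),lambda r,g,b:(r>128)&(b>0.75*r)&(abs(r-g)<30)); print('drive',m.sum(),rectw(t,m,.156))
m=mask(t,(170,150,310,262),lambda r,g,b:(abs(r-b)<28)&(r>70)&(r<128)); print('deck px',m.sum(),rectw(t,m,.13))
for p in((178.7,181),(195.5,258.5),(306,231.5),(288,157)): print('deck corner',ray(t,p,.13))
print(t['image'][200,183],t['image'][200,215])
o=t['image'].copy()[140:270,90:320]; cv2.imwrite('pics/deck.png',cv2.resize(cv2.convertScaleAbs(o[:,:,::-1],alpha=1.4),None,fx=3.4,fy=3.4,interpolation=cv2.INTER_NEAREST))
E
```

```text
top wood [176 121  72] brass [91 70 41]
952 [629.11 -37.42 106.71 124.66   0.92] [array([250, 299]), array([120, 162])]
side wood [176 121  70] brass [108  69  23]
206 [629.93 -22.59 103.57  89.96  76.27] [array([295, 324]), array([180, 204])]
bar side 72 [565.53 382.58  73.7   25.68  21.14] ((263.5137023925781, 127.369873046875), (4.564604759216309, 17.0880069732666), 69.44395446777344)
bar top ends [0.59310541 0.38535606 0.102     ] [0.53496708 0.36141744 0.102     ]
bar side ends [0.53193842 0.37170534 0.094     ] [0.59754444 0.3968825  0.094     ]
drive 2509 [467.65  83.83 106.96 149.6    6.72]
deck px 6323 [471.62  20.8  197.24 330.71  13.91]
deck corner [0.52546065 0.20322119 0.13      ]
deck corner [0.33159498 0.1575096  0.13      ]
deck corner [ 0.40167834 -0.11937971  0.13      ]
deck corner [ 0.59022629 -0.07261757  0.13      ]
[122 112  97] [185 171 154]
```

View pics/deck.png

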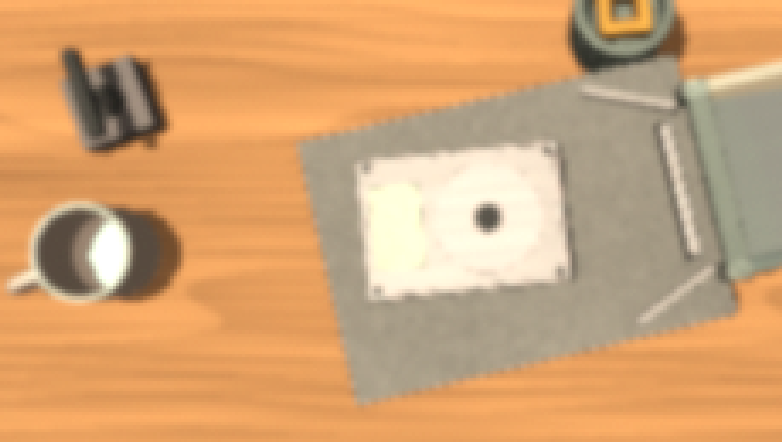

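The drive is skewed about 7° and sits about 15 mm towards +y. The bin yaw is about 13.7°. I'll refine the socket, T-bar and deck edges with better masks.

```bash
python3 - <<'E'
from meas import *
t,d=load('top0'),load('side0')
for s,n,b in((t,'top',(258,128,288,156)),(d,'side',(298,184,322,204))):
    for k in(.3,.36):
        m=mask(s,b,lambda r,g,b:(r>100)&(b<k*r)&(g>.6*r))
        m2=m.copy(); c=cv2.findContours(m,0,2)[0]; cv2.drawContours(m2,c,-1,1,-1)
        print(n,k,m.sum(),m2.sum(),'rect',rectw(s,m2,.14),'centroid',ray(s,cv2.findNonZero(m2).reshape(-1,2).mean(0),.14))
# rim ellipse-free: dark gap / hole centre by hand
print('hole top',ray(t,(272.8,142),.14),'hole side',ray(d,(309.7,193.3),.14))
for th in(60,75,90):
    m=mask(t,(104,150,135,184),lambda r,g,b:(r<th)); ys,xs=np.nonzero(m); print('top dark',th,m.sum(),[(y,xs[ys==y].min(),xs[ys==y].max()) for y in range(152,184,4) if (ys==y).any()])
# deck edges: line fits of column/row wood->grey transitions
sat=lambda s:(s['image'].astype(int)[...,0]-s['image'].astype(int)[...,2])
S=sat(t).astype(float)
def edge(vals):  # subpixel 50% crossing
    th=52; i=np.flatnonzero((vals[:-1]-th)*(vals[1:]-th)<0)[0]; return i+(vals[i]-th)/(vals[i]-vals[i+1])
L=np.array([ray(t,(170+edge(S[v,170:215]),v),.13)[:2] for v in range(186,250,2)])
T=np.array([ray(t,(u,150+edge(S[150:200,u])),.13)[:2] for u in range(185,255,3)])
B=np.array([ray(t,(u,265-edge(S[265:215:-1,u])),.13)[:2] for u in range(200,300,3)])
for n,P in(('L',L),('T',T),('B',B)):
    f=cv2.fitLine(P.astype(np.float32),cv2.DIST_HUBER,0,.01,.01).ravel(); print(n,f,np.degrees(np.arctan2(f[1],f[0])))
E
```

```text
top 0.3 20 20 rect [636.42 -32.46  22.87   7.6   84.47] centroid [ 0.63649883 -0.03458897  0.14      ]
top 0.36 167 218 rect [627.56 -32.28  40.21  36.59   6.74] centroid [ 0.62706272 -0.03273209  0.14      ]
side 0.3 95 113 rect [628.46 -30.36  38.52  38.23   7.9 ] centroid [ 0.62853747 -0.0305748   0.14      ]
side 0.36 105 123 rect [628.68 -29.75  39.1   39.41   7.8 ] centroid [ 0.62894875 -0.03015454  0.14      ]
hole top [ 0.62629526 -0.03290542  0.14      ] hole side [ 0.62707805 -0.03109533  0.14      ]
top dark 60 202 [(156, np.int64(110), np.int64(111)), (160, np.int64(112), np.int64(122)), (164, np.int64(113), np.int64(123)), (168, np.int64(114), np.int64(125)), (172, np.int64(115), np.int64(126)), (176, np.int64(117), np.int64(128)), (180, np.int64(125), np.int64(128))]
top dark 75 296 [(156, np.int64(109), np.int64(112)), (160, np.int64(110), np.int64(123)), (164, np.int64(111), np.int64(124)), (168, np.int64(112), np.int64(126)), (172, np.int64(114), np.int64(127)), (176, np.int64(115), np.int64(134)), (180, np.int64(118), np.int64(130))]
top dark 90 421 [(156, np.int64(109), np.int64(112)), (160, np.int64(110), np.int64(132)), (164, np.int64(110), np.int64(134)), (168, np.int64(112), np.int64(134)), (172, np.int64(113), np.int64(134)), (176, np.int64(114), np.int64(134)), (180, np.int64(116), np.int64(134))]Traceback (most recent call last):
  File "<stdin>", line 17, in <module>
  File "<stdin>", line 16, in edge
IndexError: index 0 is out of bounds for axis 0 with size 0
```

```bash
cat >> h.py <<'E'
def Q(deg):  # tool down, closing axis (tool y) at this world angle
    a=np.radians(deg); y=np.array([np.cos(a),np.sin(a),0]); z=np.array([0,0,-1.])
    return R.from_matrix(np.c_[np.cross(y,z),y,z]).as_quat()
SOCK=np.array([.6275,-.0318]); ORG=np.array([.4962,-.0985]); BX=np.array([.2368,-.9715]); BY=np.array([.9715,.2368])
E
python3 - <<'E'
from h import *
for k in(90,-90):
    print(k,[ (lambda j: None if j is None else np.round(j,2))(ik(list(p),Q(k+y))) for p,y in(((.5636,.379,.075),21.5),((*SOCK,.20),7.3),((*SOCK,.179),-40),((*SOCK,.179),-92))])
E
```

```text
90 [array([0.59, 0.69, 0.3 , 1.18, 0.  , 0.22]), array([-0.05,  0.51,  0.33,  1.38,  0.  , -0.18]), array([-0.05,  0.52,  0.28,  1.33,  0.  ,  0.65]), array([-0.05,  0.52,  0.28,  1.33,  0.  ,  1.56])]
-90 [array([ 0.59,  0.69,  0.3 ,  1.18,  0.  , -2.92]), array([-0.05,  0.51,  0.33,  1.38,  0.  ,  2.96]), array([-0.05,  0.52,  0.28,  1.33,  0.  , -2.49]), array([-0.05,  0.52,  0.28,  1.33,  0.  , -1.59])]
```

```bash
python3 - <<'E'
from h import *
q=Q(111.5)
reach([.5636,.379,.16],q); movel([.5636,.379,.075],.12)
close_gripper(); s=sense(); print(s['gripper_width'],s['gripper_force'],s['ee_pos'],s['ft_force'])
movel([.5636,.379,.15],.1); movel([.5636,.379,.26],.2)
s=sense(); print(s['gripper_width'],s['ft_force'],s['clock'])
reach([*SOCK,.26],Q(97.3)); s=sense(); print(s['ee_pos'],s['clock'])
a=shot('side','side1'); b=shot('top','top1')
P=[*SOCK,.26-.019-.04]; t=[]
for c,im in((a,'side1'),(b,'top1')):
    u,v=proj(c,P)[0].astype(int); print(u,v)
    o=cv2.imread(f'pics/{im}.png')[v-36:v+36,u-30:u+30]; o=cv2.convertScaleAbs(cv2.resize(o,(400,480),interpolation=cv2.INTER_NEAREST),alpha=1.6,beta=10)
    for k in range(0,60,10): cv2.putText(o,str(u-30+k),(int(k*6.67),8),0,.3,(0,255,0))
    for k in range(10,72,10): cv2.putText(o,str(v-36+k),(0,int(k*6.67)+4),0,.3,(0,255,0))
    t.append(o)
cv2.imwrite('pics/m1.png',np.hstack(t))
E
```

```text
0.010980105310067385 59.54012989997864 [0.56374053 0.37913533 0.0752967 ] [ 0.06687871 -1.11910733  1.75048378]
0.011355848216338088 [ 0.31421015 -0.83037063 -1.3414908 ] 4.8917
[ 0.6276328  -0.03049424  0.25985672] 6.425
311 178
274 136
```

View pics/m1.png

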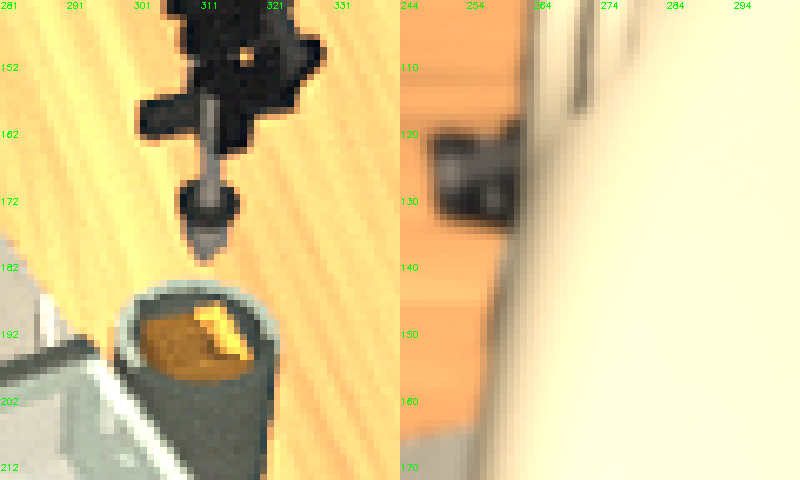

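The side view shows the T-bar held upright with the shank over the column: foot at about (311.7,181.3), stem at x ≈ 312. Next I'll compare this with the expected projection.

```bash
python3 - <<'E'
from h import *
a=load('side1')
for dx in(-.004,0,.004): print(dx,proj(a,[[.6276+dx,-.0305,.191],[.6276+dx,-.0305,.2235],[.6276+dx,-.0305,.25]]).round(1).tolist())
im=a['image'].astype(int)
for v in(156,160,165,172,174,177,179): print(v,im[v,303:322].sum(1)//3)
E
```

```text
-0.004 [[309.7, 181.0], [310.5, 172.8], [311.2, 165.9]]
0 [[311.1, 180.8], [311.9, 172.7], [312.6, 165.7]]
0.004 [[312.4, 180.7], [313.2, 172.5], [313.9, 165.6]]
156 [128  81  54  45  21  20  22  24  45  45  22  10   9  12  10   6   8   8
  16]
160 [ 23  27  21  23  22  22  21  22  56  75  36   9  12  14   7  28 125 150
 146]
165 [151 151 148 138 126 126 132 116  83  71  51  61 101 113 133 143 136 131
 126]
172 [140 137 146 158  87   9  24  36  65  73  54  29  16  27 118 139 130 132
 136]
174 [142 136 138 154 121  53  17  23  22  25  22  22  25  96 132 136 133 129
 129]
177 [145 140 141 141 151 103  54  69  80  80  76  70 113 125 123 129 134 134
 129]
179 [146 143 142 137 143 149 103  67  66  71  84 107 124 124 122 124 131 132
 134]
```

```bash
python3 - <<'E'
from h import *
x,y=.6278,-.0315
movel([x,y,.214],.1); hold(.2); f0=sense()['ft_force']; print(f0)
for z in(.207,.202,.198,.194,.190,.186,.182,.179):
    movel([x,y,z],.05); s=sense(); print(z,s['ee_pos'].round(4),(s['ft_force']-f0).round(1),s['wrist_torque'].round(2),round(s['clock'],2))
    if np.linalg.norm(s['ft_force']-f0)>20: print('stop'); break
E
```

```text
[-0.2208247  -0.2164219  -1.52803755]
0.207 [ 0.6274 -0.0315  0.2064] [ 0.3 -0.3  0.3] [-0.03  0.01  0.04] 7.62
0.202 [ 0.6275 -0.0315  0.2014] [ 0.3 -0.1 -0.4] [ 0.06 -0.05 -0.03] 7.88
0.198 [ 0.6277 -0.0315  0.1976] [ 0.8 -0.2 -0. ] [-0.   -0.09 -0.06] 8.12
0.194 [ 0.6277 -0.0315  0.1936] [0.1 0.8 0.4] [0.09 0.   0.04] 8.38
0.19 [ 0.6277 -0.0315  0.1896] [ 1.   0.3 -0.3] [ 0.03 -0.11  0.01] 8.62
0.186 [ 0.6277 -0.0315  0.1856] [ 1.1 -0.1  0.3] [ 0.04 -0.12  0.02] 8.88
0.182 [ 0.6277 -0.0315  0.1816] [ 0.6  1.  -0.5] [-0.01 -0.08  0.03] 9.12
0.179 [ 0.6279 -0.0315  0.1792] [0.7 0.9 1.8] [-0.02 -0.07  0.05] 9.38
```

```bash
python3 - <<'E'
from h import *
x,y=.6278,-.0315
f0=np.array([-.22,-.22,-1.53])
z=.179
for z in(.178,.177,.176,.175,.174):
    movel([x,y,z],.05); s=sense(); f=s['ft_force']-f0; print(z,s['ee_pos'].round(4),f.round(1))
    if f[2]>8: break
a=97.3
while a>-3.7:
    a-=11; movel([x,y,z],.05,Q(a)); s=sense(); f=s['ft_force']-f0
    print(round(a,1),f.round(1),s['wrist_torque'].round(2),s['ee_pos'].round(4),round(s['clock'],2))
    if np.linalg.norm(f)>35 or abs(s['wrist_torque'][2])>1.5: print('stop'); break
shot('side','side2')
E
```

```text
0.178 [ 0.6281 -0.0315  0.1792] [-1.4  0.3  6.6]
0.177 [ 0.6281 -0.0315  0.1791] [-2.2 -0.6 10.5]
86.3 [-0.9 -0.1  9.3] [-0.11  0.34 -0.06] [ 0.6287 -0.0318  0.1791] 10.22
75.3 [-1.  -1.2  9.7] [-0.18  0.31 -0.08] [ 0.6287 -0.032   0.1791] 10.56
64.3 [-0.8 -0.5  9.5] [-0.24  0.3  -0.08] [ 0.6287 -0.0321  0.1791] 10.9
53.3 [-1.1 -0.3  9.9] [-0.29  0.34 -0.07] [ 0.6286 -0.0321  0.1791] 11.24
42.3 [-2.4 -0.7 11. ] [-0.22  0.42  0.03] [ 0.6286 -0.0322  0.1792] 11.58
31.3 [-1.3 -0.8 10.3] [-0.29  0.43 -0.02] [ 0.6285 -0.0322  0.1791] 11.93
20.3 [-1.5 -1.   9.8] [-0.36  0.44 -0.01] [ 0.6285 -0.0322  0.1792] 12.27
9.3 [-1.6 -1.7 10.1] [-0.28  0.48 -0.04] [ 0.6284 -0.0322  0.1791] 12.61
-1.7 [-1.6 -1.5 10. ] [-0.38  0.55  0.94] [ 0.6283 -0.0322  0.1792] 12.95
-12.7 [-2.3 -1.8 10.3] [-0.49  0.59  2.12] [ 0.6284 -0.032   0.1792] 13.29
stop
```

The key is seated, since z stalled at .179, and the stop was felt. Now I'll ease off the torque, release the key, retreat and check the bar.

```bash
python3 - <<'E'
from h import *
x,y=.6278,-.0318
for a in(-5,0,3,5):
    movel([x,y,.178],.05,Q(a)); s=sense(); print(a,s['wrist_torque'].round(2),s['ft_force'].round(1))
    if abs(s['wrist_torque'][2])<.3: break
movel([x,y,.179],.05); open_jaws(); s=sense(); print(s['gripper_width'],s['ft_force'].round(1),s['clock'])
movel([x,y,.30],.15)
# move clear, towards behind drive
p=ORG+BX*-.33+BY*.016
reach([*p,.28],Q(10)); print(sense()['clock'])
a=shot('top','top3'); b=shot('side','side3')
t=a['image'][105:250,160:325]; d=b['image'][140:240,210:350]
cv2.imwrite('pics/m3.png',cv2.convertScaleAbs(np.hstack([cv2.resize(t[:,:,::-1],(400,352),interpolation=cv2.INTER_CUBIC),cv2.resize(d[:,:,::-1],(400,352),interpolation=cv2.INTER_CUBIC)]),alpha=1.5,beta=5))
E
```

```text
-5 [-0.32  0.28  1.49] [-2.1 -3.6  6.3]
0 [-0.36  0.29  0.89] [-1.3 -1.7  5.9]
3 [-0.34  0.34  0.3 ] [-0.7 -0.6  7.1]
5 [-0.27  0.34  0.11] [-0.4 -1.3  6.3]
0.08525235577973499 [ 0.1 -0.5  0.4] 15.3333
17.5167
```

View pics/m3.png

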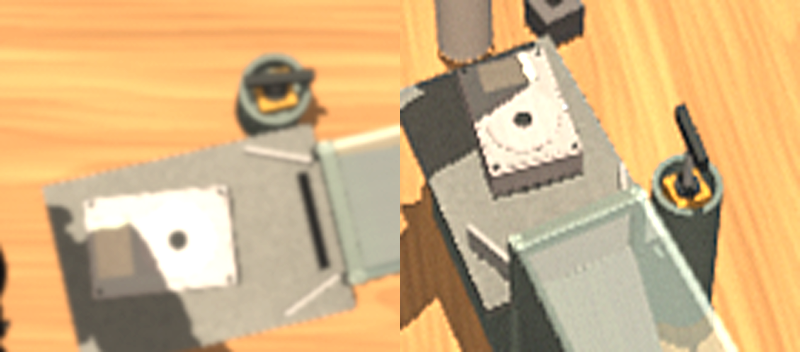

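The bar's slot is now dark and flush, so it has sunk, and the key stands in the lock with its T-bar along the bin. The drive hasn't moved. Next I'll push it with the two open fingers, first halfway, then check.

```bash
python3 - <<'E'
from h import *
c=np.array([.4677,.0838]); a0=6.7; dx=np.array([np.sin(np.radians(a0)),-np.cos(np.radians(a0))])
p=c-dx*(.0735+.011+.015)
reach([*p,.20],Q(a0)); movel([*p,.135],.12); movel([*p,.124],.05); hold(.15); s=sense(); f0=s['ft_force']; print(s['ee_pos'],f0)
p=c-dx*(.0735+.010); movel([*p,.124],.05)
b=np.array([(p-ORG)@BX,(p-ORG)@BY]); print('bin',b)
goal=np.array([-.165,.002]); n=4
for i in range(1,n+1):
    w=b+(goal-b)*i/n; P=ORG+BX*w[0]+BY*w[1]
    movel([*P,.124],.06,Q(a0+(13.7-a0)*i/n)); s=sense(); print(w.round(3),(s['ft_force']-f0).round(1),s['wrist_torque'].round(2),round(s['clock'],1))
a=shot('top','top4'); b=shot('side','side4')
t=a['image'][105:250,160:325]; d=b['image'][140:240,210:350]
cv2.imwrite('pics/m4.png',cv2.convertScaleAbs(np.hstack([cv2.resize(t[:,:,::-1],(400,352),interpolation=cv2.INTER_CUBIC),cv2.resize(d[:,:,::-1],(400,352),interpolation=cv2.INTER_CUBIC)]),alpha=1.5,beta=5))
E
```

```text
[0.45620414 0.18261435 0.12412561] [ 0.80791698 -1.61383751  0.61009632]
bin [-0.26672641  0.0256543 ]
[-0.241  0.02 ] [-1.9  1.4 -0. ] [-0.02  0.04 -0.04] 20.3
[-0.216  0.014] [ 0.   1.2 -0.4] [-0.    0.01  0.01] 20.9
[-0.19   0.008] [-0.8  1.8 -0.6] [-0.01  0.    0.02] 21.5
[-0.165  0.002] [-0.9  0.5 -0.9] [-0.    0.05 -0.03] 22.1
```

View pics/m4.png

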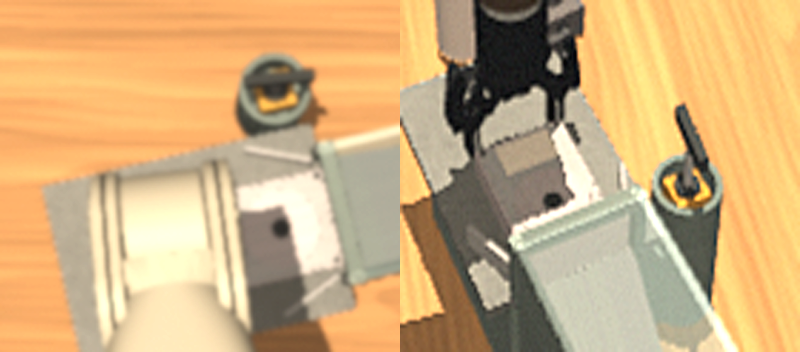

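The drive is now square to the mouth and between the rails, with both fingers on its rear face. I'll push on through the flap.

```bash
python3 - <<'E'
from h import *
f0=np.array([.3,-.6,.2])
for w in(-.145,-.125,-.11,-.095,-.085,-.075,-.067,-.059,-.052):
    P=ORG+BX*w; movel([*P,.124],.06,Q(13.7)); s=sense(); f=s['ft_force']-f0; print(w,f.round(1),s['wrist_torque'].round(2),round(s['clock'],1))
    if np.linalg.norm(f)>25: print('stop'); break
shot('side','side5'); shot('top','top5')
P=ORG+BX*(w-.06); movel([*P,.124],.15); movel([*P,.22],.2); 
P=ORG+BX*-.36; reach([*P,.28],Q(13.7)); hold(.5); print(sense()['clock'])
a=shot('top','top6'); b=shot('side','side6')
t=a['image'][105:250,230:395]; d=b['image'][140:300,210:350]
cv2.imwrite('pics/m6.png',cv2.convertScaleAbs(np.hstack([cv2.resize(t[:,:,::-1],(400,352),interpolation=cv2.INTER_CUBIC),cv2.resize(d[:,:,::-1],(308,352),interpolation=cv2.INTER_CUBIC)]),alpha=1.5,beta=5))
E
```

```text
-0.145 [-0.2  1.9 -0.8] [0.17 0.01 0.04] 22.7
-0.125 [-0.2  0.   0.4] [-0.03 -0.05 -0.02] 23.1
-0.11 [-0.9  0.3  0.3] [-0.03  0.02  0.04] 23.6
-0.095 [-0.3  1.   0.5] [-0.03  0.07  0.  ] 23.9
-0.085 [-0.2  1.5 -0.7] [-0.03  0.03 -0.03] 24.3
-0.075 [-0.5  0.6 -0.4] [ 0.   -0.03 -0.  ] 24.6
-0.067 [-0.4  1.2 -0.5] [ 0.01  0.01 -0.02] 24.9
-0.059 [-0.4 -0.1 -1.1] [ 0.01 -0.09 -0.01] 25.1
-0.052 [0.4 0.1 0.1] [ 0.02  0.04 -0.02] 25.4
28.2
```

View pics/m6.png

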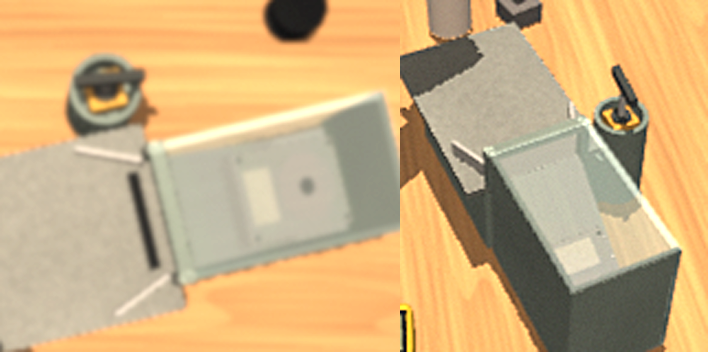

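The drive lies inside the bin at about (295,190) in the crop, under the clear roof and well past the mouth. The deck is empty, and the key and bar are unchanged.

```bash
python3 -c "
from rig import *
hold(.5); print(finish_job())"
```

```text
the job is handed in; nothing more can be done
None
```

I handed the job in at about 29 s on the robot's clock: the key is home and turned to the stop, the bar is down, and the drive is inside the bin. The flap should be shut because the drive lies well clear of it, but I didn't measure it. The arm never went near the mug, multimeter or spool.

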